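Jack the parts-well lid off its props

ROBOT

A 7-joint arm with a two-finger parallel gripper is mounted at the origin on the work surface. World frame = base frame: x ahead of the robot, y to its left, z up, the work surface at z = 0. Lengths are in m, angles in degrees, forces in N, time in s.
With the tool pointing down it reaches from about 0.35 to 0.775 m from the base axis. Payload 3.1 kg.
Tool frame: the origin (TCP) lies on the centre line of the jaws, within the pads' length; the fingertips stand 17 mm ahead of it and the grasp point (between the pads) lies 2 mm behind it (robot.tip_reach is the distance from the TCP to the fingertips, in m); z points along the fingers, y is the direction in which the jaws open and shut (so a half turn about z gives the same grasp; the last joint's range is limited). The gripper opens to 85 mm and grips with 20 to 120 N. Pads are 22 mm wide; open, the fingers measure 114 mm over their backs; the gripper's body (76 mm by 85 mm) begins 54 mm behind the grasp point. The pads swing forward as they close: fully open they stand 13 mm farther back than shut.
Start: joints at [62.011, 17.813, 0.802, 86.603, -0.252, 75.585, -1.558], TCP at [0.238, -0.496, 0.248] pointing down, gripper open.
Joint ranges: [-154.91, 154.91], [-16.99, 109.72], [-72.82, 74.43], [7.12, 147.25], [-82.49, 262.49], [11.32, 116.49], [-174.64, 174.64]. Speed limits (degrees/s): [159.86, 159.86, 180, 180, 180, 180, 180].

INTERFACE

Orientations are given as [roll, pitch, yaw] about the fixed x, y, z axes, in that order (R = Rz(yaw) Ry(pitch) Rx(roll)).
In Python, from station import robot, fingers, vision, workorder, recognise gives the robot as it stands. Calls block until the motion is done:
- robot.move_to(position, orientation): joint-space move of the TCP to a pose.
- robot.line_to(position, orientation=None, velocity=0.15, f_stop=None): straight line of the TCP; orientation=None keeps the orientation; velocity is the mean speed in m/s. With f_stop (N) it stops when the force on the tool has changed by that much, and returns True; else False.
- robot.move_j(angles): joint-space move.
- fingers.gripper_to(opening, force=None): opening from 0.0 (shut) to 1.0 (fully open); force is the grip in N (None keeps the last); returns when the fingers have stopped.
- robot.pause(seconds).
- robot.inverse_kinematics(position, orientation): joint angles nearest the present ones, or None.
- vision.grab_frame(name): name is "scene" or "top" or "wrist"; returns the picture (400x640x3 uint8, red, green, blue); there is no depth.
- vision.calibration(name): a dict with "mtx" (3x3 intrinsics, pixels), "k1" (the pictures are not rectified: a ray, as slopes to the right and down, at radius r is drawn at 1 + k1 r^2 times it, then the intrinsics apply), "extrinsics" (4x4, takes a point from world to camera coordinates); the wrist camera has in their place "T_tool_cam" (4x4, takes a point from camera to tool coordinates, whose origin is the TCP and whose axes are the flange's). Camera axes: x right, y up, looking along -z (the intrinsics and any distortion apply to the point x, -y, -z); pixel columns grow to the right and rows downward; lengths in m; the calibration is good to about 2 mm. A picture is of the moment at which its call begins: read the wrist's pose just before it. calibration takes no time and is no camera call.
A pose or a line that the arm cannot do raises robot.PlanningError and nothing moves.
- workorder.close_job(): hands the job in, once; it reports no verdict.
Trained networks look in the newest picture that a camera, given by its name, has taken for a name from the list of things; names that differ only in an ending like _2 or _b are one class to them, and where a whole thing is asked for, a point or a joint stands for the part that bears it (a point fixed in the world has none). Each returns a list of dicts, best first, with "p" (0 to 1); they miss things now and then, are a little off and sometimes report something else, mostly with a low value. They report only what shows in the picture. A call takes as long as a camera call.
- recognise(label, camera): "rect" ([centre column, centre row, width, height] in pixels, round what is visible of it).
Readings, each from a call of its own:
- robot.current_time_s(): time.
- robot.current_joint_positions(): joint angles.
- robot.current_dq(): joint speeds.
- robot.current_joint_torque(): joint torques, N m.
- robot.current_tool_pos(): TCP position.
- robot.current_eef_rot(): TCP orientation.
- robot.current_contact_force(): force on the tool from outside, world axes, zero at the start.
- robot.current_torque(): the same for the moment, N m.
- robot.current_finger_gap(): opening from 0.0 (shut) to 1.0 (fully open).
Only numpy, scipy, OpenCV 4.12 (cv2) and the standard library are available. Lean on these libraries where they do the work, as an engineer would, in place of code of your own. Each camera call takes 0.05 s, during which the arm holds its last target. There are 200 camera calls.

TASK

Slide the blue bench jack in under the overhanging lip of the oak lid, between the two props, until its round saddle sits squarely under the lift point marked red on the lid; the jack stands flat on the bench with its handle up and the lid still resting on its props. Then pump the handle all the way down, so that the jack alone lifts the lid off the props, and finish while still holding the handle down: it springs back if you let go. Leave everything else on the bench where it is.

Things in the scene. Friction and masses are not known exactly. Their poses are not given: they have to be found in the camera images.
- jack: loose blue steel bench jack, 0.9 kg. Origin: underside, below its grip post; +x = its nose (saddle end), z up. Base plate 240 x 70 x 10 mm, from 140 mm behind (-x) to 100 mm ahead of the origin. Saddle 65 mm ahead of the post; handle pivot 30 mm behind it, 40 mm high, between cheeks 48 mm high; handle and paddle reach back over the base's rear. Slide or carry it by the post
- jack_grip (a point): grip point in the blue grip post of the jack, 75 mm above the jack's underside. The post is 30 mm along the jack's x and 24 mm along its y, and its top is 98 mm above the underside; both sides are free. Axes as those of jack
- jack_saddle: the jack's round steel saddle with its ram, 36 mm across; it rises straight up out of the jack as the handle goes down, 28 mm in all. Origin at the jack's underside below the saddle when down
- saddle_top (a point): centre of the saddle's flat top face: 56 mm above the bench with the handle up, 84 mm with the handle fully down
- pump_handle (a joint): jack's handle, rad: 0 = up (28 degrees above level), grows as pressed down, 0.45 = down on its stop; saddle rises 62 mm per rad. Springs back to 0 when let go. Its end has a yellow paddle, 46 mm wide, 44 long, 14 thick, its middle 105 mm from the pivot. Centre of the paddle's top face: handle up, 119 mm behind the grip post, 95 mm high; down, 135 mm behind, 51 mm high. Pressing it takes up to 8 N
- well: fixed shallow oak parts well with a level oak lid, 300 x 300 x 16 mm, 1 kg, underside 74 mm up, hinged at its rear edge. Origin on the bench below the lift point; front = -x, so a jack pointing straight in has the well's yaw. The lid's front edge is 28 mm before (-x) the origin, the well's front wall (45 mm high) 62 mm behind it; dark props 22 mm square, 100 mm to either side (y), carry the lip
- lift_point (a point): lift point: centre of the underside of the brass lift pad (32 mm disc, 6 mm thick, under the lip), 68 mm above the bench while the lid rests on its props, above the well's origin, 28 mm in from the lid's front edge, half-way between the props. Straight above it a red disc 32 mm across is painted on the lid's top, with a red tick on the lid's front edge
- head: bystander: rosy pink marionette head standing on its neck, 86 mm across, 128 mm high; origin under its middle
- screw_eye_a: bystander: brass screw eye lying flat, 66 mm long; origin where ring and shank meet
- screw_eye_b: bystander: the other brass screw eye, the same size
- control_bar: bystander: dark varnished boxwood control bar with a cross bar, 200 x 120 x 24 mm; origin under its middle
- crown: bystander: pewter crown, 80 mm across, 56 mm high; origin under its middle
- varnish_jar: bystander: varnish jar, 60 mm across, 80 mm high; origin under its middle

How it is judged:
By the outcome, as a careful person would: the job done as asked, in the order asked, and still so for the second after the job is handed in, while the arm keeps its last pose, push and grip.
It also fails if it takes over 54 s, if anything falls off the work surface, if the arm or the gripper's body presses on something with over 40 N, if the wrist force passes 120 N, or if a joint passes its speed limit or range.

## Working session

There is one attempt and no reset: what is moved stays moved. The work goes in short steps, each a Python script; the robot and the scene stay as the last script left them, time stands still between calls to the robot, and variables do not carry over. Pictures are saved under pics/ and viewed, about 8 in all and at most 12, crops included, and the job is handed in when it is done.

```bash
mkdir -p pics; ls
cat > h.py <<'E'
import numpy as np, cv2
from station import robot, fingers, vision, workorder, recognise
def snap(cam,fn=None):
    im=vision.grab_frame(cam)
    if fn: cv2.imwrite('pics/'+fn,cv2.cvtColor(im,cv2.COLOR_RGB2BGR))
    return im
E
python3 - <<'E'
from h import *
a=snap('scene','a.png');
for l in ['jack','jack_grip','pump_handle','well']: print('scene',l,recognise(l,'scene')[:2])
b=snap('top','b.png')
for l in ['jack','jack_grip','pump_handle','jack_saddle','well','head','crown','varnish_jar','control_bar','screw_eye_a']: print('top',l,recognise(l,'top')[:2])
for c in ['scene','top','wrist']: print(c,vision.calibration(c))
print(robot.current_tool_pos(),robot.current_eef_rot(),robot.current_time_s())
E
```

```text
pics
scene jack [{'rect': [276.8, 198.8, 66.9, 88.7], 'p': 0.75}]
scene jack_grip [{'rect': [276.5, 200.2, 73.3, 94.4], 'p': 0.7}]
scene pump_handle [{'rect': [255.6, 173.2, 30.2, 42.9], 'p': 0.98}]
scene well [{'rect': [424.1, 270.1, 196.0, 182.6], 'p': 0.66}, {'rect': [294.9, 215.2, 14.3, 11.9], 'p': 0.47}]
top jack [{'rect': [342.8, 252.3, 50.0, 88.3], 'p': 0.69}]
top jack_grip [{'rect': [343.6, 254.3, 47.4, 89.4], 'p': 0.68}]
top pump_handle [{'rect': [334.2, 276.9, 23.5, 40.8], 'p': 0.88}, {'rect': [460.9, 257.2, 13.5, 17.6], 'p': 0.3}]
top jack_saddle [{'rect': [357.5, 227.1, 12.7, 11.7], 'p': 0.47}]
top well [{'rect': [330.9, 116.2, 119.1, 118.2], 'p': 0.73}, {'rect': [343.9, 253.4, 50.4, 89.6], 'p': 0.27}]
top head [{'rect': [190.2, 245.7, 29.2, 31.0], 'p': 0.89}, {'rect': [343.1, 255.3, 49.9, 86.8], 'p': 0.46}]
top crown [{'rect': [190.9, 170.0, 32.1, 28.4], 'p': 0.52}]
top varnish_jar [{'rect': [199.2, 206.8, 26.7, 23.8], 'p': 0.76}]
top control_bar [{'rect': [468.6, 199.6, 42.2, 68.8], 'p': 0.64}, {'rect': [460.0, 257.9, 15.4, 23.5], 'p': 0.26}]
top screw_eye_a [{'rect': [
[... 941 characters left out ...]
  [ 0.        ,  0.        ,  0.        ,  1.        ]])}
wrist {'mtx': array([[283.86562588,   0.        , 316.22131264],
       [  0.        , 283.86562588, 200.63870709],
       [  0.        ,   0.        ,   1.        ]]), 'k1': -0.045949638743846236, 'T_tool_cam': array([[-5.55004256e-04,  9.46767622e-01,  3.21917321e-01,
         8.22411774e-02],
       [ 9.99999846e-01,  5.31413690e-04,  1.61155958e-04,
        -9.16197869e-04],
       [-1.84940290e-05,  3.21917361e-01, -9.46767771e-01,
        -1.25323206e-01],
       [ 0.00000000e+00,  0.00000000e+00,  0.00000000e+00,
         1.00000000e+00]])}
[ 0.23765681 -0.49603002  0.24832516] [1.79996523e+02 3.43373216e-03 2.56033109e+01] 0.8
```

Run:
```python
import cv2
b=cv2.imread('pics/b.png'); cv2.imwrite('pics/b2.png',cv2.resize(b[40:320,160:520],(792,616),interpolation=cv2.INTER_CUBIC)[:600])
```

```text
(no output)
```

View pics/b2.png

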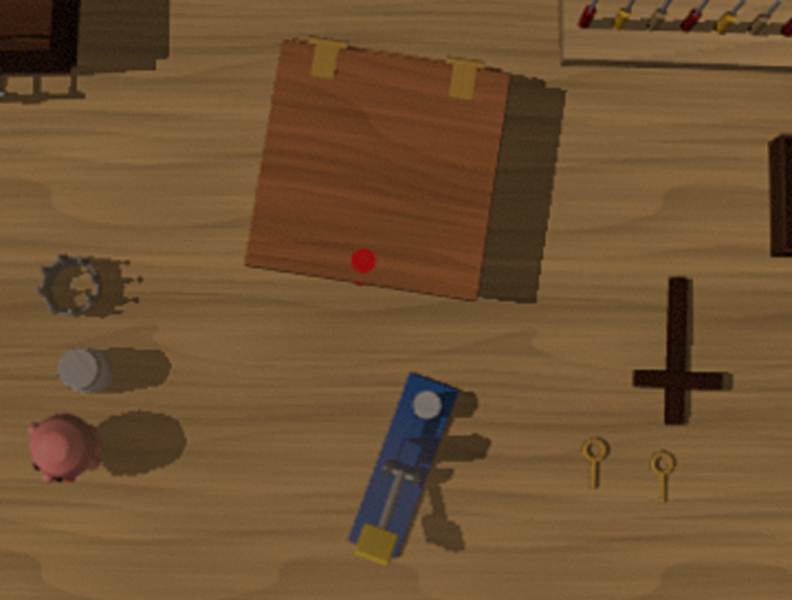

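View pics/a.png

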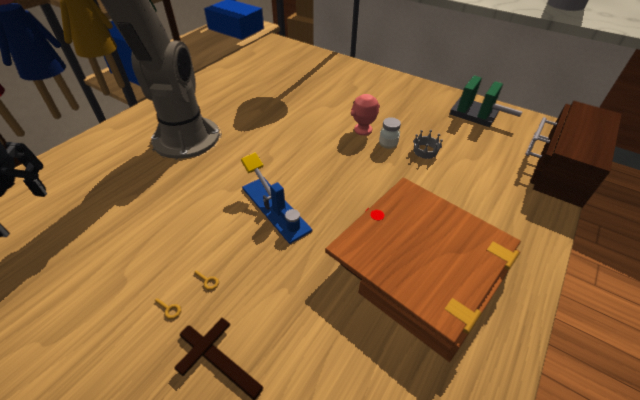

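```bash
cat >> h.py <<'E'
from scipy.spatial.transform import Rotation as Rot
def campose(cam,tool=None):
    c=vision.calibration(cam)
    if cam=='wrist':
        p,r=tool; T=np.eye(4); T[:3,:3]=Rot.from_euler('xyz',r,degrees=True).as_matrix(); T[:3,3]=p
        return c, T@c['T_tool_cam']
    return c, np.linalg.inv(c['extrinsics'])
def toworld(cam,uv,z,tool=None):
    c,T=campose(cam,tool); K=c['mtx']
    uv=np.atleast_2d(np.asarray(uv,float))
    d=cv2.undistortPoints(uv[:,None],K,np.array([c['k1'],0,0,0.]))[:,0]
    d=np.c_[d[:,0],-d[:,1],-np.ones(len(d))]@T[:3,:3].T
    o=T[:3,3]
    return o+d*((z-o[2])/d[:,2])[:,None]
def topix(cam,P,tool=None):
    c,T=campose(cam,tool); q=(np.linalg.inv(T)@np.r_[P,1])[:3]
    x,y=q[0]/-q[2],-q[1]/-q[2]; s=1+c['k1']*(x*x+y*y); K=c['mtx']
    return np.array([K[0,0]*x*s+K[0,2],K[1,1]*y*s+K[1,2]])
def blobs(im,lo,hi,n=2,minA=15):
    h=cv2.cvtColor(im,cv2.COLOR_RGB2HSV); m=cv2.inRange(h,np.array(lo),np.array(hi))
    k,l,s,c=cv2.connectedComponentsWithStats(m)
    o=sorted([(int(s[i,4]),c[i].round(2).tolist(),i) for i in range(1,k) if s[i,4]>=minA],reverse=True)[:n]
    return [(a,b,cv2.minAreaRect(np.argwhere(l==i)[:,::-1].astype(np.float32))) for a,b,i in o]
E
python3 - <<'E'
from h import *
for cam,f in (('top','b.png'),('scene','a.png')):
    im=cv2.cvtColor(cv2.imread('pics/'+f),cv2.COLOR_BGR2RGB)
    sub=im.copy()
    if cam=='scene': sub[:140]=0; sub[:,:200]=0
    r=blobs(sub,(0,230,120),(4,255,255)); r=[x for x in r][:2]
    print(cam,'red',r, toworld(cam,[x[1] for x in r],.09).round(4).tolist())
    y=blobs(sub,(24,180,110),(34,255,255),3); print('yel',y)
    bl=blobs(sub,(105,150,40),(125,255,255),2); print('blue',bl)
C=lambda u,v:(160+u/2.2,40+v/2.2)
e=toworld('top',[C(246,265),C(477,299),C(508,73),C(285,40)],.09)
print(e.round(4)); print('lid yaw',np.degrees(np.arctan2(*(e[0]-e[1])[[1,0]]))-90, np.degrees(np.arctan2(*(e[3]-e[0])[[1,0]])),np.degrees(np.arctan2(*(e[2]-e[1])[[1,0]])))
s=toworld('top',[C(427,404)],.056)[0]; pd=toworld('top',[C(377,543)],.095)[0]
print('saddle',s,'paddle',pd,np.degrees(np.arctan2(*(s-pd)[[1,0]])),np.linalg.norm((s-pd)[:2]))
e=toworld('top',[C(411,372),C(459,389),C(400,560),C(349,542)],.01); print(e.round(4))
E
```

```text
top red [(34, [324.53, 159.62], ((324.29998779296875, 159.10000610351562), (9.486830711364746, 6.957010269165039), 18.43494987487793))] [[0.6878, -0.023, 0.09]]
yel []
blue [(567, [632.77, 378.5], ((632.0, 377.0), (44.0, 14.0), 90.0)), (175, [354.61, 218.51], ((353.3138732910156, 222.88687133789062), (22.04242706298828, 20.76089096069336), 19.98310661315918))]
scene red [(109, [376.97, 214.54], ((377.0, 214.5), (9.0, 12.0), 90.0))] [[0.6903, -0.0245, 0.09]]
yel []
blue [(1405, [276.35, 210.49], ((278.36895751953125, 207.07241821289062), (76.33863067626953, 30.18311882019043), 49.76364517211914))]
[[ 0.6838  0.1244  0.09  ]
 [ 0.6443 -0.1689  0.09  ]
 [ 0.9383 -0.2074  0.09  ]
 [ 0.9794  0.0813  0.09  ]]
lid yaw -7.667343057819565 -8.303158011587785 -7.451899273100042
saddle [ 0.51149199 -0.10896324  0.056     ] paddle [ 0.33607163 -0.0474354   0.095     ] -19.328071067431704 0.18589775776001505
[[ 0.5546 -0.0891  0.01  ]
 [ 0.5329 -0.1532  0.01  ]
 [ 0.3049 -0.0784  0.01  ]
 [ 0.3275 -0.0103  0.01  ]]
```

Run:
```python
from h import *
for p,y in (((.45,-.0875,.073),-19.3),((.4766,.005,.08),-7.7),((.6256,-.0148,.073),-7.7),((.507,.001,.12),-7.7),((.4918,.003,.06),-7.7)):
    j=robot.inverse_kinematics(p,[180,0,y]); print(None if j is None else np.round(j,0))
robot.move_to([.45,-.0875,.2],[180,0,-19.3])
t=(robot.current_tool_pos(),robot.current_eef_rot()); im=snap('wrist','w1.png')
for l in ['jack','jack_grip','jack_saddle','pump_handle']: print(l,recognise(l,'wrist')[:2])
u=np.array([np.cos(np.radians(-19.3)),np.sin(np.radians(-19.3))])
for d,z in ((.065,.056),(0,.098),(.1,.01)): print(topix('wrist',np.r_[np.array([.45,-.0875])+d*u,z],t))
print(t,robot.current_time_s())
```

```text
[  21.   19.  -15.  113.    6.   49. -106.]
[  17.   21.  -25.  110.   11.   51. -111.]
[  10.   36.  -16.   86.   10.   59. -106.]
[  17.   21.  -24.  103.   10.   58. -109.]
[  16.   24.  -23.  109.   12.   49. -111.]
jack [{'rect': [317.6, 215.3, 66.5, 251.6], 'p': 0.74}, {'rect': [320.4, 125.0, 40.6, 35.7], 'p': 0.22}]
jack_grip [{'rect': [316.0, 217.2, 69.3, 257.0], 'p': 0.59}]
jack_saddle [{'rect': [319.0, 125.3, 43.8, 38.3], 'p': 0.83}]
pump_handle [{'rect': [313.4, 281.4, 45.1, 109.1], 'p': 0.8}]
[315.02355725 124.28960653]
[315.1351507  206.14947489]
[315.04751319  86.91206424]
(array([ 0.45005803, -0.08867397,  0.20011732]), array([ 1.79968916e+02, -2.84661660e-02, -1.93922357e+01])) 2.7417
```

View pics/w1.png

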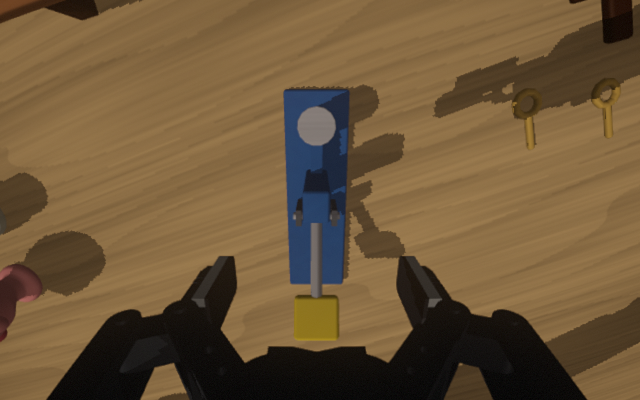

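Run:
```python
from h import *
fingers.gripper_to(1.0)
P=[.4485,-.0887]
print(robot.line_to([*P,.074],[180,0,-19.4],velocity=.12,f_stop=15))
print(robot.current_tool_pos(),robot.current_contact_force())
fingers.gripper_to(0,80)
print(robot.current_finger_gap(),robot.current_tool_pos(),robot.current_contact_force())
robot.line_to([*P,.078],velocity=.05)
robot.pause(.3)
t=(robot.current_tool_pos(),robot.current_eef_rot()); im=snap('wrist','w2.png')
for l in ['jack_saddle','jack']: print(l,recognise(l,'wrist')[:2])
print(t,robot.current_contact_force(),robot.current_time_s())
```

```text
False
[ 0.44921616 -0.0887705   0.07465172] [-0.91762108 -1.08981621  1.17237866]
0.2710319776915726 [ 0.44884751 -0.08828415  0.07428352] [0.72255884 1.39255218 2.50960216]
jack_saddle [{'rect': [319.5, 140.3, 73.7, 67.6], 'p': 0.66}]
jack [{'rect': [316.1, 213.1, 112.4, 276.5], 'p': 0.58}]
(array([ 0.44806075, -0.08870404,  0.07757897]), array([ 1.79991788e+02,  5.72456102e-02, -1.94042536e+01])) [ 0.11892995 -1.007644   -8.09480615] 5.45
```

View pics/w2.png

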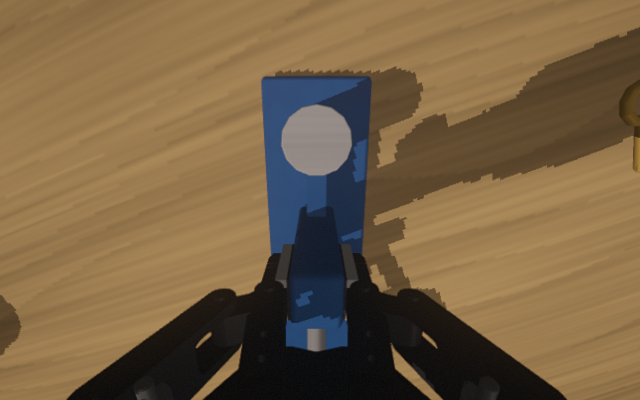

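Run:
```python
from h import *
def S(p): print('t',round(robot.current_time_s(),2),p)
t2=([.44806,-.08870,.07758],[180,0,-19.404])
s=toworld('wrist',[316.5,140],.0595,t2)[0]; R=Rot.from_euler('xyz',t2[1],degrees=True).as_matrix()
print('saddle in tool mm',(R.T@(s-t2[0])*1e3).round(1))
y=np.radians(-7.7); u=np.array([np.cos(y),np.sin(y)]); T=np.array([.690,-.0235])-.065*u
robot.line_to([*(T-.15*u),.079],[180,0,-7.7],velocity=.12)
robot.line_to([*(T-.04*u),.079],velocity=.08,f_stop=8)
robot.pause(.3)
t=(robot.current_tool_pos(),robot.current_eef_rot()); im=snap('wrist','w3.png')
r=blobs(im,(0,200,90),(5,255,255)); print(r)
print('disc',toworld('wrist',[x[1] for x in r],.09,t).round(4))
S(t); print(robot.current_contact_force())
```

```text
saddle in tool mm [64.9 -0.1 18.1]
[(6240, [322.05, 38.43], ((322.0, 41.5), (83.0, 88.0), 90.0)), (116, [321.0, 117.5], ((321.0, 117.5), (3.0, 28.0), 90.0))]
disc [[ 0.6894 -0.0251  0.09  ]
 [ 0.662  -0.0212  0.09  ]]
t 8.29 (array([ 0.58580781, -0.00942152,  0.07908298]), array([ 1.79996076e+02,  1.94748492e-04, -7.69704719e+00]))
[ 0.24365947  0.50666309 -9.03646942]
```

View pics/w3.png

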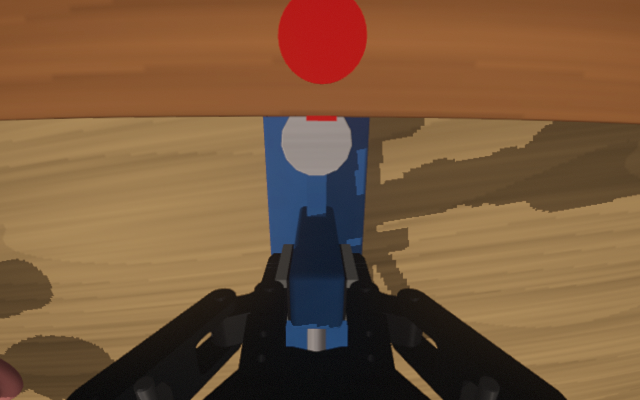

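Run:
```python
from h import *
t=([.58580781,-.00942152,.07908],[180,0,-7.697])
im=cv2.imread('pics/w3.png').astype(float)
pts=[]
for c in list(range(30,250,10))+list(range(440,620,10)):
    col=cv2.GaussianBlur(im,(9,5),0)[90:150,c,1]; pts.append((c,90+np.argmax(np.diff(col))+.5))
w=toworld('wrist',pts,.082,t); k=np.polyfit(w[:,1],w[:,0],1); res=w[:,0]-np.polyval(k,w[:,1])
g=abs(res)<.002; k=np.polyfit(w[g,1],w[g,0],1); yaw=-np.degrees(np.arctan(k[0])); print('yaw',yaw,g.sum(),len(g),res[g].std())
y=np.radians(yaw); u=np.array([np.cos(y),np.sin(y)]); L=np.array([.6896,-.0250])
np.save('pics/L.npy',np.r_[L,yaw])
if abs(yaw+7.7)<2.5:
    T=L-.065*u
    print(robot.line_to([*T,.079],[180,0,yaw],velocity=.05,f_stop=8)); robot.pause(.3)
    t=(robot.current_tool_pos(),robot.current_eef_rot()); im=snap('wrist','w4.png')
    r=blobs(im,(0,200,90),(5,255,255)); print(r)
    d=toworld('wrist',[x[1] for x in r],.09,t); print(d.round(4))
    R=Rot.from_euler('xyz',t[1],degrees=True).as_matrix(); print('in tool',((d-t[0])@R*1e3).round(1)); print(t,robot.current_contact_force(),robot.current_time_s())
```

```text
yaw -8.091124778039713 33 40 0.0009059171037868128
False
[(5043, [317.54, 145.81], ((317.5, 146.0), (80.0, 79.0), 90.0)), (120, [317.85, 211.87], ((317.5, 212.0), (4.0, 25.0), 90.0))]
[[ 0.6905 -0.0252  0.09  ]
 [ 0.6625 -0.0214  0.09  ]]
in tool [[ 66.1   0.1 -10.9]
 [ 37.8   0.3 -10.9]]
(array([ 0.62507376, -0.01581535,  0.0790831 ]), array([ 1.79996723e+02,  3.43961714e-03, -8.08592390e+00])) [ 0.09497788  0.06976124 -9.55458848] 9.5917
```

Run:
```python
from h import *
L=np.load('pics/L.npy'); y=np.radians(L[2]); u=np.array([np.cos(y),np.sin(y)]); v=np.array([-u[1],u[0]])
T=np.array([.62507,-.01582])+.0011*u
robot.line_to([*T,.079],[180,0,L[2]],velocity=.03)
print(robot.line_to([*T,.0732],velocity=.02,f_stop=7)); robot.pause(.2)
print(robot.current_tool_pos(),robot.current_contact_force())
p=robot.current_tool_pos()
fingers.gripper_to(.75); 
print(robot.current_contact_force())
robot.line_to([*p[:2],.2],velocity=.15)
robot.line_to([*(p[:2]-.02*u),.22],velocity=.15); robot.pause(.3)
t=(robot.current_tool_pos(),robot.current_eef_rot()); im=snap('wrist','w5.png')
r=blobs(im,(0,200,90),(5,255,255)); d=toworld('wrist',[x[1] for x in r],.09,t); print(r,d.round(4))
snap('scene','s5.png'); print(recognise('pump_handle','scene')[:1])
J=p[:2]; print('post exp',p); print(t,robot.current_time_s())
for q,z in ((-.119,.095),(0,.098)): print(topix('wrist',np.r_[J+q*u,z],t))
```

```text
True
[ 0.62666223 -0.01581102  0.07430826] [-0.02700724 -0.14591963  6.54870945]
[ 0.00501528  0.45659161 -0.85849016]
[(1163, [316.84, 100.36], ((317.0, 100.5), (39.0, 36.0), 90.0)), (17, [316.59, 134.24], ((317.0, 134.5), (1.0, 12.0), 90.0))] [[ 0.6903 -0.0253  0.09  ]
 [ 0.6623 -0.0211  0.09  ]]
[{'rect': [324.5, 188.7, 39.7, 42.5], 'p': 0.9}]
post exp [ 0.62666223 -0.01581102  0.07430826]
(array([ 0.60684438, -0.01315881,  0.2191723 ]), array([179.95072012,   0.445181  ,  -8.10460387])) 12.6333
[316.44645706 286.69125351]
[316.38415578 176.36908625]
```

View pics/w5.png

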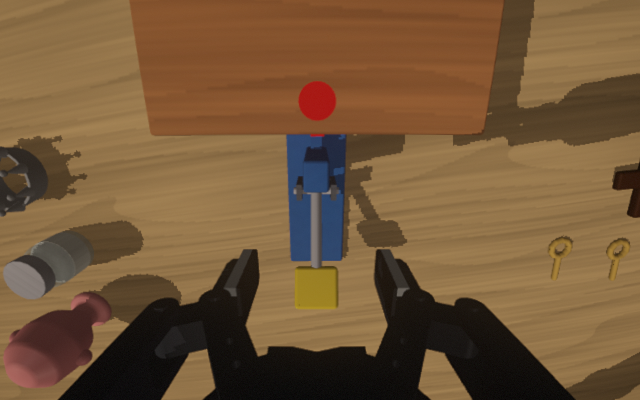

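```bash
cat >> h.py <<'E'
L=np.array([0,0,-8.1]); U=np.array([np.cos(np.radians(-8.1)),np.sin(np.radians(-8.1))]); J=np.array([.62666,-.01581])
def Q(th):  # TCP with the tip's rear edge on the paddle's top centre
    a=np.radians(148.3)+th; x=-.030+.105*np.cos(a); z=.040+.105*np.sin(a)
    return np.r_[J+(x+.010)*U, z+robot.tip_reach]
E
python3 - <<'E'
from h import *
fingers.gripper_to(0,40)
a=Q(0)+[0,0,.03]; robot.line_to(a,[180,0,-8.1],velocity=.12); robot.pause(.3)
print(Q(0),robot.tip_reach,robot.current_tool_pos(),robot.current_contact_force())
print('touch',robot.line_to(Q(0)-[0,0,.002],velocity=.03,f_stop=2)); print(robot.current_tool_pos(),robot.current_contact_force())
for th in np.linspace(.08,.40,5):
    st=robot.line_to(Q(th),velocity=.04,f_stop=15); print(round(th,2),st,robot.current_tool_pos().round(4),Q(th).round(4),robot.current_contact_force().round(1))
    if st: break
im=snap('scene','s6.png'); cv2.imwrite('pics/s6c.png',cv2.resize(cv2.cvtColor(im,cv2.COLOR_RGB2BGR)[140:340,210:530],(800,500),interpolation=cv2.INTER_CUBIC))
print(robot.current_time_s())
E
```

```text
[ 5.18415599e-01 -4.04540348e-04  1.12174523e-01] 0.017 [ 5.18810520e-01 -3.81879653e-04  1.42374248e-01] [-0.33380276 -0.52810484 -0.80764854]
touch False
[ 5.18676881e-01 -4.18096321e-04  1.10516842e-01] [ 0.24813645 -0.25880354  1.99286345]
0.08 False [5.141e-01 2.000e-04 1.047e-01] [5.143e-01 2.000e-04 1.049e-01] [ 0.9 -0.2  0.5]
0.16 False [0.5104 0.0007 0.0969] [0.5108 0.0007 0.0972] [ 0.5 -1.1  1. ]
0.24 False [0.5087 0.0011 0.0899] [0.508  0.0011 0.0894] [-0.1 -0.6  5.2]
0.32 False [0.5064 0.0014 0.0819] [0.5057 0.0014 0.0813] [-0.2 -0.8  6.3]
0.4 False [0.5046 0.0017 0.0736] [0.5041 0.0016 0.073 ] [ 1.  -0.4  6.1]
17.7083
```

View pics/s6c.png

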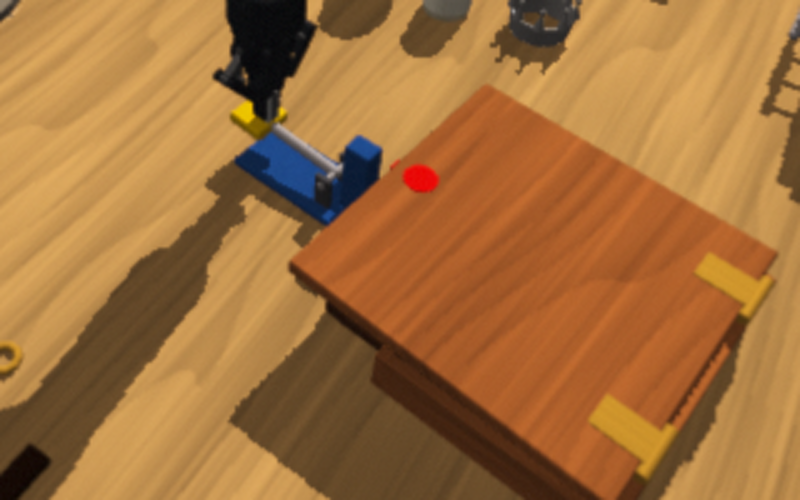

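Run:
```python
from h import *
for th in (.43,.445,.455,.465,.475,.485,.495,.505):
    robot.line_to(Q(th),velocity=.03,f_stop=15); robot.pause(.15); F=robot.current_contact_force(); print(th,robot.current_tool_pos().round(4),Q(th).round(4),F.round(1))
    if F[2]>16: break
robot.pause(.5); print(robot.current_contact_force())
t=(robot.current_tool_pos(),robot.current_eef_rot()); im=snap('scene','s7.png'); w=snap('wrist','w7.png')
c=cv2.cvtColor(im,cv2.COLOR_RGB2BGR)[140:340,210:460]; x=cv2.resize(c,(500,400),interpolation=cv2.INTER_CUBIC)
cv2.imwrite('pics/s7c.png',np.vstack([x,cv2.resize(cv2.cvtColor(w,cv2.COLOR_RGB2BGR)[:256],(500,200))]))
r=blobs(w,(0,200,90),(5,255,255)); print(r,[toworld('wrist',[a[1] for a in r],z,t).round(4).tolist() for z in (.09,.106)])
print(t,robot.current_time_s())
```

```text
0.43 [0.5042 0.0018 0.0706] [0.5037 0.0017 0.0699] [ 0.6 -1.3  5.7]
0.445 [0.504  0.0017 0.0691] [0.5035 0.0017 0.0683] [-0.2 -0.4  5.9]
0.455 [0.5039 0.0018 0.068 ] [0.5034 0.0017 0.0673] [-0.   0.7  5.8]
0.465 [0.5039 0.0018 0.0676] [0.5033 0.0017 0.0663] [-1.3 -0.6 10.1]
0.475 [0.5038 0.0018 0.0672] [0.5032 0.0018 0.0652] [-2.2 -0.1 14.1]
0.485 [0.5038 0.0018 0.0668] [0.5031 0.0018 0.0642] [-3.5 -1.  18.9]
[-3.70720621 -0.5175947  17.75309102]Traceback (most recent call last):
  File "<stdin>", line 9, in <module>
  File "h.py", line 17, in toworld
    d=cv2.undistortPoints(uv[:,None],K,np.array([c['k1'],0,0,0.]))[:,0]
      ~~~~~~~~~~~~~~~~~~~^^^^^^^^^^^^^^^^^^^^^^^^^^^^^^^^^^^^^^^^^
cv2.error: OpenCV(4.12.0) /io/opencv/modules/core/src/matrix_transform.cpp:181: error: (-215:Assertion failed) _src.dims() <= 2 && esz <= 32 in function 'transpose'
```

View pics/s7c.png

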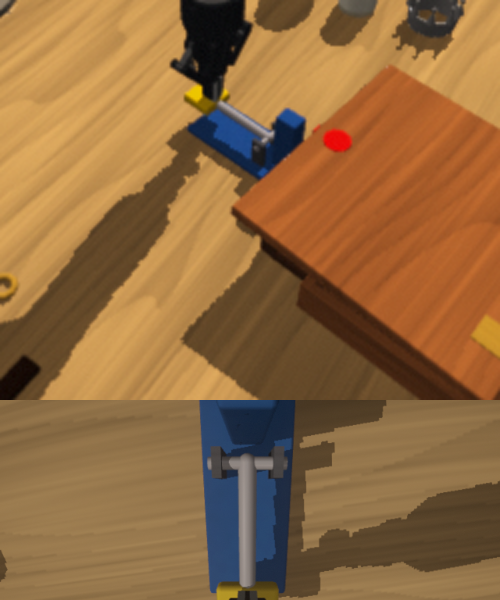

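Run:
```python
from h import *
for f in ('s5.png','s7.png'):
    im=cv2.cvtColor(cv2.imread('pics/'+f),cv2.COLOR_BGR2RGB); im[:140]=0; im[:,:200]=0
    print(f,blobs(im,(0,230,120),(4,255,255))[0][1])
print(topix('scene',[.6903,-.0252,.09]),topix('scene',[.6898,-.0252,.106]))
F=robot.current_contact_force(); print(F,robot.current_time_s())
if 12<F[2]<30: workorder.close_job(); print('closed')
```

```text
s5.png [376.97, 214.54]
s7.png [378.18, 209.84]
[376.82654614 214.74832649] [377.45873592 209.94769082]
[-3.80238896 -0.90456632 19.4198778 ] 20.7167
the job is handed in; nothing more can be done
closed
```

The jack is under the lid's lift point and lifting it. The job was handed in at about 21 s with the arm still holding the handle down.

- **Placing:** I gripped the jack by its post and carried it about 4 mm above the bench. I took it in straight under the lip, corrected its position from the wrist camera, and lowered it until it stood on the bench. The saddle's estimated position was within about 1 mm of the lift point, square to the lid. The handle was still up and the lid was still on its props at that point.
- **Pumping:** I pressed the paddle down along its arc with the fingers shut. The force stayed near 6 N, then rose sharply with the fingertips about 51 mm above the bench, which is the handle's stop. I held it there with about 18–19 N.
- **Last checks:** In the scene camera the red mark had moved from row 214.5 to 209.8. A 16 mm lift predicts row 209.9, so the lid is raised by the full amount. In the wrist picture the jack's base showed no sideways shift or turn.
- **Not checked:** I did not measure the saddle against the pad once the lid was up, because both were hidden. I also did not measure the other items on the bench again, but the arm touched only the jack.

No check failed. One script stopped with an error while printing a position, after the handle was already down; it had no effect on the arm.

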